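# Make up a bead kit at the shop's design table

## Robot

A 7-joint arm with a two-finger parallel gripper is mounted at the origin on the work surface. World frame = base frame: x ahead of the robot, y to its left, z up, the work surface at z = 0. Lengths are in m, angles in degrees, forces in N, time in s.
With the tool pointing down it reaches from about 0.4 to 0.925 m from the base axis. Payload 4.1 kg.
Tool frame: the origin (TCP) lies at the very end of the fingers, on their centre line; the grasp point (between the pads) lies 19 mm behind it (arm.pinch_z is the distance from the TCP to the grasp point, in m); z points along the fingers, y is the direction in which the jaws open and shut (so a half turn about z gives the same grasp; the last joint's range is limited). The gripper opens to 85 mm and grips with 20 to 120 N. Pads are 22 mm wide; open, the fingers measure 114 mm over their backs; the gripper's body (76 mm by 85 mm) begins 54 mm behind the grasp point. The pads swing forward as they close: fully open they stand 13 mm farther back than shut.
Start: joints at [-78.61, 22.827, 2.584, 88.041, -1.071, 69.15, -2.905], TCP at [0.191, 0.621, 0.231] pointing down, gripper open.
Joint ranges: [-161.44, 161.44], [-28.35, 127.94], [-78.24, 83.42], [0, 140.83], [-78.03, 258.03], [13.02, 114.36], [-168.23, 168.23]. Speed limits (degrees/s): [147.25, 147.25, 180, 180, 180, 180, 180].

## Interface

Orientations are given as [roll, pitch, yaw] about the fixed x, y, z axes, in that order (R = Rz(yaw) Ry(pitch) Rx(roll)).
In Python, from bench import arm gives the robot as it stands.
- The arm moves only by the shell command python3 -m handwheel 'ROWS'. ROWS is JSON, a list that holds one entry, the list of rows, each a list of 7 numbers: the turn, a rotation vector about the world's x, y, z in rad, then the shift along the world's x, y, z in m, then the closure, from -1 (fully open) to 1 (shut). In form: [[[wx, wy, wz, tx, ty, tz, jaw], ...]]. A call has 1 to 10 rows; each row shifts and turns the commanded pose from where the row before left it; what a row does not reach is not made up. A row lasts 1/10 s, in which the tool goes at most 50 mm and 8.59 degrees, less where a joint would pass 70% of its speed; a pose out of reach is approached as far as the arm can. A call with a gripper value outside its range is refused whole. The fingers move at their own pace and stop on an object; the grip force is fixed at half the most. Time passes only in rows, so rows that do not move let the fingers close. It gives the time, the measured TCP pose, the force and the opening at its end, in the units of the state.
- arm.sense(): the state, without advancing time (a new reading comes with each control period).
- arm.capture(name): name is "side" or "top" or "wrist"; returns a dict with "img" (480x640x3 uint8, red, green, blue), "fov_y" (degrees; the focal length in pixels is half the picture's height over the tangent of half this angle, whatever the lens; pixels are square), "cx", "cy" (the principal point, pixels), "k1" (the pictures are not rectified: a ray, as slopes to the right and down, at radius r is drawn at 1 + k1 r^2 times it, then the intrinsics apply), "world_from_camera" (4x4, takes a point from camera to world coordinates). Camera axes: x right, y down, z forward; pixel columns grow to the right and rows downward; lengths in m; the calibration is good to about 2 mm. A picture is of the moment at which its call begins. There is no depth.
- arm.close_job(): hands the job in, once; it reports no verdict.
The state is a dict: "time_s": time; "joints": joint angles; "qd": joint speeds; "effort": joint torques, N m; "tcp_pos": TCP position; "tool_rot": TCP orientation; "ft_force": force on the tool from outside, world axes, zero at the start; "torque": the same for the moment, N m; "width": finger opening in m.
Only numpy, scipy, OpenCV 4.12 (cv2) and the standard library are available. Lean on these libraries where they do the work, as an engineer would, in place of code of your own. Each camera call takes 0.05 s, during which the arm holds its last target.

## Task

Make up the customer's kit: put the four white-capped things - the jar of blue beads, the tube of green beads, the spool of red wire and the box of yellow findings - into the wooden tray, each inside the compartment of its own colour and resting flat on the compartment's floor (jar, spool and box upright, the tube lying down). The black-capped jar and tube are already sold: leave them where they are.

Things in the scene. Friction and masses are not known exactly. Their poses are not given: they have to be found in the camera images.
- jar_white: round jar of blue beads with a WHITE screw lid (white rim around a blue disc, seen from above), standing; body 42 mm across, lid 44 mm across and 12 mm high, 42 mm high in all; origin at the centre of its underside, z up. Loose, about 90 g.
- tube_white: square tube of green beads with WHITE end caps (14 mm long each), lying flat on the table; 76 mm long (x) and 18 x 18 mm in section; origin at its centre, 9 mm above what it lies on; x along its length. Loose, about 45 g.
- spool: spool of red wire standing on its flange: two white flanges 48 mm across and 6 mm thick, red core 40 mm across between them, red disc on top; 32 mm high; origin at the centre of its underside, z up. Loose, about 80 g.
- findings: square flat box of findings, yellow with a WHITE-framed lid (yellow window); 42 x 42 mm and 26 mm high; origin at the centre of its underside, x and y along its sides, z up. Loose, about 70 g.
- jar_black: look-alike: the same jar of blue beads but with a BLACK lid (black rim around a blue disc); 44 mm across, 42 mm high; origin at the centre of its underside. To be left alone.
- tube_black: look-alike: the same green tube but with BLACK end caps; 76 x 18 x 18 mm, origin at its centre, x along its length. To be left alone.
- well_blue: blue compartment (fixed shallow liner) of the wooden kit tray: 106 (x) x 82 (y) mm outside, 100 x 76 inside, floor 3 mm thick, walls 3 mm thick, 10 high; origin at the centre of its underside, 4 mm over the table (floor 7, rim 14 mm over it); x along its long side. Four of them fill the tray 2 by 2 in any order, same heading, centres 109 mm apart in x, 85 in y; tray 236 x 188 mm, rim 14 mm high.
- well_green: green compartment (fixed shallow liner) of the wooden kit tray: 106 (x) x 82 (y) mm outside, 100 x 76 inside, floor 3 mm thick, walls 3 mm thick, 10 high; origin at the centre of its underside, 4 mm over the table (floor 7, rim 14 mm over it); x along its long side. Four of them fill the tray 2 by 2 in any order, same heading, centres 109 mm apart in x, 85 in y; tray 236 x 188 mm, rim 14 mm high.
- well_red: red compartment (fixed shallow liner) of the wooden kit tray: 106 (x) x 82 (y) mm outside, 100 x 76 inside, floor 3 mm thick, walls 3 mm thick, 10 high; origin at the centre of its underside, 4 mm over the table (floor 7, rim 14 mm over it); x along its long side. Four of them fill the tray 2 by 2 in any order, same heading, centres 109 mm apart in x, 85 in y; tray 236 x 188 mm, rim 14 mm high.
- well_yellow: yellow compartment (fixed shallow liner) of the wooden kit tray: 106 (x) x 82 (y) mm outside, 100 x 76 inside, floor 3 mm thick, walls 3 mm thick, 10 high; origin at the centre of its underside, 4 mm over the table (floor 7, rim 14 mm over it); x along its long side. Four of them fill the tray 2 by 2 in any order, same heading, centres 109 mm apart in x, 85 in y; tray 236 x 188 mm, rim 14 mm high.
There are look-alikes about, which are no part of the job. Of the things like the well_green, leave any that is pink; of the rest the smaller one is meant.

How it is judged (in metres and radians):
At the end, for the whole second after the job is handed in: Jar in blue, tube in green, spool in red, box in yellow compartment: centre within 35 mm of its centre, underside within 4 mm of its floor, upright (tube: level) within 0.12 rad, released, at rest; black-capped jar and tube within 20 mm of their start (horizontal distance between jar_white and well_blue below 0.035 m and linear speed of each of jar_white, tube_white, spool, findings below 0.02 m/s and z of jar_white in the frame of well_blue below 0.007 m and angle between each of jar_white, spool, findings's own z axis and vertical below 0.12 rad and horizontal distance between tube_white and well_green below 0.035 m and z of tube_white in the frame of well_green below 0.017 m and angle between tube_white's own x axis and vertical between 1.45 and 1.69 rad and horizontal distance between spool and well_red below 0.035 m and z of spool in the frame of well_red below 0.007 m and horizontal distance between findings and well_yellow below 0.035 m and z of findings in the frame of well_yellow below 0.007 m and distance of each of jar_black, tube_black from where it was at the start of the episode below 0.02 m); the robot touches nothing.
It fails at once if the black-capped jar or tube is moved by more than 20 mm (distance of any of jar_black, tube_black from where it was at the start of the episode above 0.02 m).
It also fails if it takes over 96 s, if anything falls off the work surface, if the arm or the gripper's body presses on something with over 40 N, if the wrist force passes 120 N, or if a joint passes its speed limit or range.

## Working session

There is one attempt and no reset: what is moved stays moved. The work goes in short steps, Python scripts to look and compute and a shell command to move; the robot and the scene stay as the last step left them, time stands still between calls to the robot, and variables do not carry over. Pictures are saved under pics/ and viewed, and the job is handed in when it is done.

```bash
ls; mkdir -p pics; python3 - <<'E'
from bench import arm
import cv2,pickle
s=arm.sense();print(s)
for n in("top","side","wrist"):
    c=arm.capture(n);cv2.imwrite(f"pics/{n}0.png",c["img"][...,::-1]);pickle.dump(c,open(f"{n}0.pkl","wb"))
    print(n,{k:v for k,v in c.items() if k!="img"})
E
```

```text
pics
{'time_s': 0.0, 'joints': array([-78.60826051,  22.87215052,   2.58019882,  88.11238436,
        -1.07013627,  69.15031914,  -2.90562301]), 'qd': array([ 0.04206371,  0.02201214,  0.11382927, -0.12027297,  0.02523281,
        0.03829153,  0.02272392]), 'effort': array([ 2.99061503e-04, -4.75118566e+01,  1.36492733e+00, -2.54221433e+01,
        1.16512759e-02,  9.27572575e-03,  2.29088066e-06]), 'tcp_pos': array([0.19053872, 0.62079684, 0.23027475]), 'tool_rot': array([-1.79889619e+02,  8.86488754e-03,  1.62942220e+02]), 'ft_force': array([-0.22704042, -0.21790069, -0.33253379]), 'torque': array([-0.00047581,  0.00945817, -0.04889504]), 'width': 0.08539320420430532}
top {'fov_y': 53.97692401754674, 'cx': 315.56741059468175, 'cy': 245.01072854065865, 'k1': 0.03998700104766271, 'world_from_camera': array([[-0.00677937, -0.99362445,  0.11253667,  0.37518156],
       [-0.99991407,  0.00547314, -0.01191199,  0.02850512],
       [ 0.01122011, -0.11260776, -0.99357617,  1.14718593],
       [ 0.        ,  0.        ,  0.        ,  1.        ]])}
side {'fov_y': 52.23322342717037, 'cx': 319.81364475059235, 'cy': 234.25213271782445, 'k1': 0.03914159260217749, 'world_from_camera': array([[ 0.9928103 , -0.09744543,  0.06951322,  0.43596727],
       [-0.11908993, -0.7456503 ,  0.65560904, -0.63103162],
       [-0.01205355, -0.65917374, -0.75189407,  0.80717186],
       [ 0.        ,  0.        ,  0.        ,  1.        ]])}
wrist {'fov_y': 61.11598557279719, 'cx': 319.5810213000746, 'cy': 245.2051004746208, 'k1': -0.023162567125598967, 'world_from_camera': array([[ 0.29299476,  0.92177066,  0.25395457,  0.12600211],
       [ 0.95611091, -0.28178898, -0.08029261,  0.64092924],
       [-0.00244978,  0.26633405, -0.96387767,  0.37320691],
       [ 0.        ,  0.        ,  0.        ,  1.        ]])}
```

View pics/top0.png

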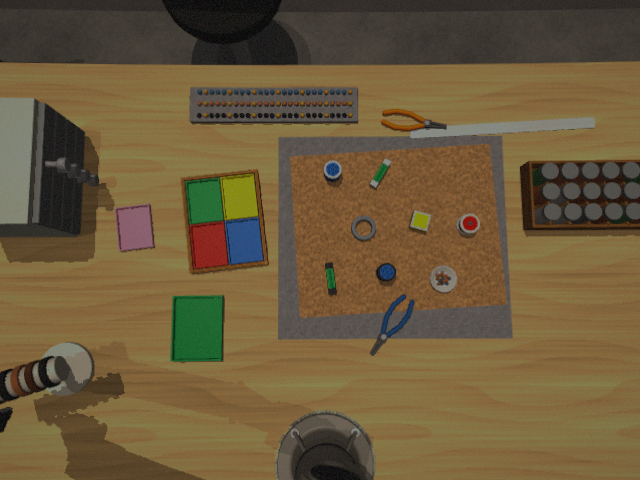

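View pics/side0.png

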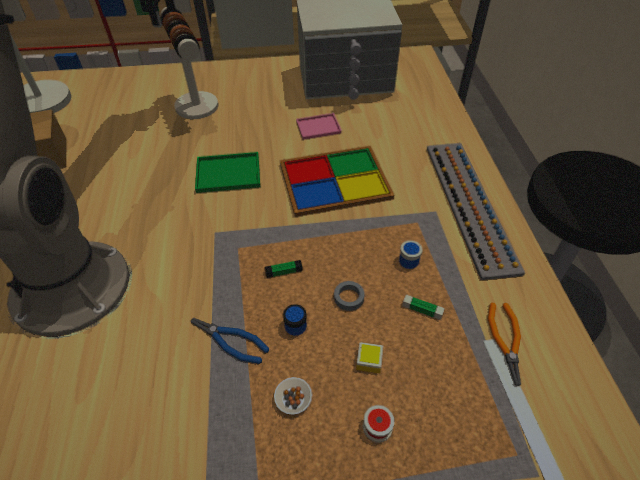

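View pics/wrist0.png

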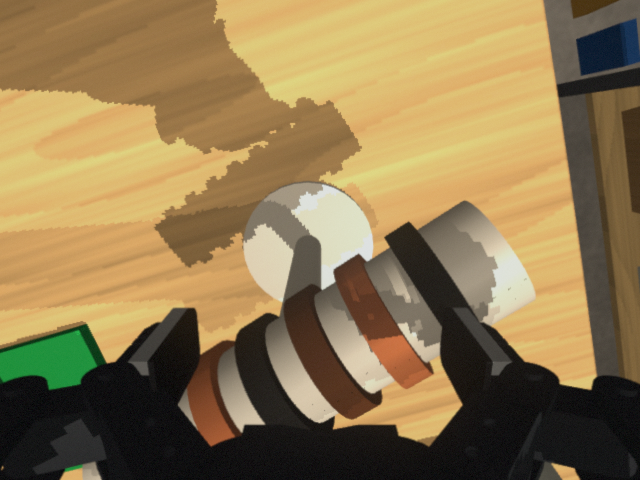

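The top view shows jar_white at (333,170), tube_white (380,173), spool (469,224), findings (421,221), jar_black (387,272) and tube_black (331,278). The tray compartments are green (204,200), yellow (240,196), red (209,246) and blue (244,241). The separate larger green liner at (198,328) and the pink one are decoys.

```bash
cat > h.py <<'E'
import numpy as np,cv2,pickle
def K(c):
    f=240/np.tan(np.radians(c["fov_y"]/2));return np.array([[f,0,c["cx"]],[0,f,c["cy"]],[0,0,1]])
def p2w(c,px,z):
    p=cv2.undistortPoints(np.array(px,float).reshape(-1,1,2),K(c),np.array([c["k1"],0,0,0,0]))[:,0]
    M=c["world_from_camera"];d=np.c_[p,np.ones(len(p))]@M[:3,:3].T;o=M[:3,3]
    return o+d*((z-o[2])/d[:,2])[:,None]
def hsv(c): return cv2.cvtColor(c["img"],cv2.COLOR_RGB2HSV)
R={"red":lambda H:((H[...,0]<8)|(H[...,0]>172))&(H[...,1]>150)&(H[...,2]>90),
"yellow":lambda H:(H[...,0]>24)&(H[...,0]<36)&(H[...,1]>150)&(H[...,2]>130),
"green":lambda H:(H[...,0]>45)&(H[...,0]<85)&(H[...,1]>120)&(H[...,2]>50),
"blue":lambda H:(H[...,0]>100)&(H[...,0]<125)&(H[...,1]>120)&(H[...,2]>40),
"white":lambda H:(H[...,1]<60)&(H[...,2]>140)}
def blobs(c,col,amin=20):
    m=R[col](hsv(c)).astype(np.uint8);n,l,s,ce=cv2.connectedComponentsWithStats(m)
    out=[]
    for i in range(1,n):
        if s[i,4]>=amin:
            pts=np.argwhere(l==i)[:,::-1].astype(np.float32)
            out.append((ce[i],s[i,4],pts))
    return out
E
python3 - <<'E'
from h import *
for n in("top","side"):
    c=pickle.load(open(f"{n}0.pkl","rb"))
    for col in R:
        for ce,a,p in blobs(c,col):
            r=cv2.minAreaRect(p); print(n,col,ce.round(1),a,np.round(r[1],1))
    im=c["img"][...,::-1]
    cv2.imwrite(f"pics/{n}z.png",cv2.resize(im[150:300,310:500] if n=="top" else im[220:450,250:460],None,fx=3.5 if n=="top" else 2.6,fy=3.5 if n=="top" else 2.6,interpolation=cv2.INTER_CUBIC))
E
```

```text
top red [469.7 222.9] 145 [13.4 13.4]
top red [208.5 244.7] 1489 [44.6 34.5]
top yellow [239.8 197.5] 1190 [39.1 31.1]
top yellow [420.3 220.3] 163 [12.9 12.4]
top green [380.2 172.5] 130 [ 7. 18.]
top green [203.7 200.4] 1499 [43.5 34.7]
top green [330.2 277.8] 149 [20.3  7.3]
top green [196.9 328.1] 3235 [51.  66.3]
top blue [332.2 168.8] 125 [11.3 12. ]
top blue [243.6 240.5] 1468 [43.8 33.9]
top blue [386.5 271.5] 166 [15. 13.]
top blue [390.6 312.3] 180 [ 8.3 43.4]
top blue [401.7 320.2] 183 [ 7.9 43.6]
side red [308.5 170.3] 860 [23.  45.7]
side red [378.7 419.6] 354 [21. 21.]
side yellow [360.6 186.6] 829 [20.9 44.2]
side yellow [369.8 353.6] 310 [18.7 16.8]
side green [351.6 162.4] 907 [22.4 47.2]
side green [227.2 171.2] 1904 [32.2 65.6]
side green [283.1 266.3] 165 [ 6.8 24. ]
side green [423.3 304.5] 188 [25.   7.4]
side blue [113.3   7.9] 117 [14.6 21.7]
side blue [65.4 55.5] 97 [ 6.9 21. ]
side blue [73.8 64.6] 57 [ 9.4 16.4]
side blue [316.4 192.9] 1118 [24.9 48. ]
side blue [411.1 247.9] 141 [11. 14.]
side blue [408.3 262.7] 137 [18.6 10.3]
side blue [294.1 313.5] 248 [15. 18.]
side blue [295.6 329.7] 130 [10.2 20.1]
side blue [244.  335.9] 331 [55.5 11.2]
side blue [234.5 350.3] 355 [55.6 11.8]
side white [327.3   4.1] 25 [8.5 5.8]
side white [340.2   4.7] 29 [8.5 7.2]
side white [357.1  16.1] 912 [25.8 77.8]
side white [305.6  23.4] 36 [11.  6.]
side white [393.5  21.6] 41 [ 5.9 14.1]
side white [209.1  99.1] 173 [20.7 12.2]
side white [407.8 298.5] 36 [5.4 6.3]
side white [439.3 309.9] 41 [5.7 6.6]
side white [524.9 416.6] 2013 [157.5  16.1]
side white [370.3 354.8] 101 [22.4 21.1]
side white [280.5 393.8] 229 [15.8 34.2]
side white [378.6 420.4] 218 [28. 28.]
```

View pics/topz.png

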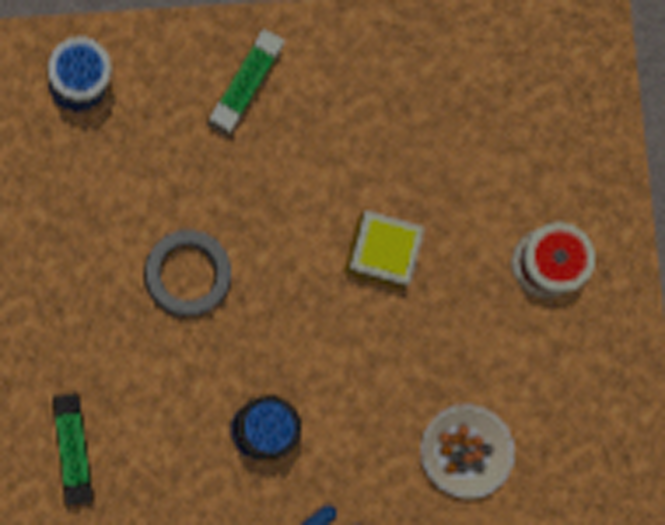

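```bash
python3 - <<'E'
from h import *
T=pickle.load(open("top0.pkl","rb"));S=pickle.load(open("side0.pkl","rb"))
def near(c,col,px): return min(blobs(c,col),key=lambda b:np.hypot(*(b[0]-px)))
L=[("jar","blue",(332,169),(411,248),.042),("spool","red",(470,223),(379,420),.032),("box","yellow",(420,220),(370,353),.026),
("tube","green",(380,172),(423,304),.016),("tubeB","green",(330,278),(283,266),.016),("jarB","blue",(386,271),(294,313),.042),
("Wred","red",(208,245),(308,170),.008),("Wyel","yellow",(240,197),(360,186),.008),("Wgre","green",(204,200),(351,162),.008),("Wblu","blue",(243,240),(316,193),.008)]
for n,col,a,b,z in L:
    print(n,end=" ")
    for c,p in((T,a),(S,b)):
        B=near(c,col,p);w=p2w(c,B[0],z)[0]
        q=p2w(c,cv2.boxPoints(cv2.minAreaRect(B[2])),z)[:,:2]
        e=[q[1]-q[0],q[2]-q[1]]; l=[np.hypot(*v)*1e3 for v in e];v=e[int(np.argmax(l))]
        print(w[:2].round(4),np.round(l),round(np.degrees(np.arctan2(v[1],v[0]))%180,1),"|",end=" ")
    print()
# box: side headings via white+yellow
for c,p in((T,(420,220)),(S,(370,354))):
    H=hsv(c);m=(R["yellow"](H)|((H[...,1]<90)&(H[...,2]>100))).astype(np.uint8)
    n,l=cv2.connectedComponents(m);k=l[p[1],p[0]];pts=np.argwhere(l==k)[:,::-1].astype(np.float32)
    w=p2w(c,pts,.026)[:,:2].astype(np.float32)*1000;print("box",len(pts),cv2.minAreaRect(w))
E
```

```text
jar [ 0.6844 -0.026 ] [29. 27.] 135.3 | [ 0.6853 -0.0241] [28. 29.] 75.6 | 
spool [ 0.5527 -0.354 ] [33. 32.] 134.1 | [ 0.5533 -0.3518] [33. 33.] 173.1 | 
box [ 0.5608 -0.2378] [30. 31.] 75.3 | [ 0.5617 -0.2358] [32. 33.] 163.1 | 
tube [ 0.6819 -0.1452] [45. 17.] 148.7 | [ 0.6829 -0.1429] [17. 46.] 148.8 | 
tubeB [ 0.4241 -0.0195] [18. 49.] 6.5 | [ 0.4247 -0.0175] [49. 18.] 5.7 | 
jarB [ 0.4369 -0.1509] [31. 35.] 178.5 | [ 0.4375 -0.1483] [33. 32.] 172.7 | 
Wred [0.5065 0.2742] [ 83. 109.] 6.5 | [0.5071 0.2765] [116.  86.] 6.8 | 
Wyel [0.6226 0.2   ] [76. 98.] 6.6 | [0.6234 0.2024] [110.  72.] 7.0 | 
Wgre [0.6154 0.2878] [ 85. 108.] 6.4 | [0.6166 0.2914] [123.  85.] 6.7 | 
Wblu [0.5163 0.1897] [ 82. 108.] 6.6 | [0.5172 0.1948] [117.  85.] 6.9 | 
box 284 ((560.8775634765625, -237.74954223632812), (42.43397903442383, 43.109039306640625), 74.35027313232422)
box 499 ((561.4719848632812, -236.13284301757812), (41.305267333984375, 42.03062057495117), 73.5699691772461)
```

Both views agree to about 2 mm, and the measured sizes fit. First I rise clear of the bracelet stand, then go over jar_white.

```bash
python3 -m handwheel '[[[0,0,0,0,0,0.03,-1],[0,0,0,0,0,0.04,-1],[0,0,0,0,0,0.04,-1],[0,0,0,0.015,-0.02,0.01,-1],[0,0,0,0.026,-0.034,0,-1],[0,0,0,0.028,-0.036,0,-1],[0,0,0,0.028,-0.036,0,-1],[0,0,0,0.028,-0.036,0,-1],[0,0,0,0.028,-0.036,0,-1],[0,0,0,0.028,-0.036,0,-1]]]'
```

```text
time_s: 1.15
tcp_pos: [0.3725, 0.3856, 0.3512]
tool_rot: [-180.0, -0.0, 162.9]
ft_force: [0.4, 1.0, 0.6]
width: 0.0852
```

```bash
python3 -m handwheel '[[[0,0,0,0.028,-0.036,-0.01,-1],[0,0,0,0.028,-0.036,-0.01,-1],[0,0,0,0.028,-0.036,-0.01,-1],[0,0,0,0.028,-0.036,-0.01,-1],[0,0,0,0.028,-0.036,-0.01,-1],[0,0,0,0.028,-0.036,-0.01,-1],[0,0,0,0.028,-0.036,-0.02,-1],[0,0,0,0.028,-0.036,-0.02,-1],[0,0,0,0.028,-0.036,-0.02,-1],[0,0,0,0.028,-0.036,-0.02,-1]]]'
python3 -m handwheel '[[[0,0,0,0.02,-0.03,-0.02,-1],[0,0,0,0.013,-0.02,-0.02,-1],[0,0,0,0,0,0,-1],[0,0,0,0,0,0,-1]]]'
cat > w.py <<'E'
import sys
from h import *
from bench import arm
n=sys.argv[1];c=arm.capture("wrist");pickle.dump(c,open(n+".pkl","wb"));cv2.imwrite(f"pics/{n}.png",c["img"][...,::-1]);s=arm.sense();print(s["tcp_pos"],s["tool_rot"],s["width"])
for col,z in(("blue",.042),("red",.032),("yellow",.026),("green",.016)):
    for ce,a,p in blobs(c,col,150):
        w=p2w(c,p,z)[:,:2].astype(np.float32);r=cv2.minAreaRect(w);print(col,ce.round(),a,p2w(c,[ce],z)[0,:2].round(4),"rect",np.round(r[0],4),np.round(r[1],3),round(r[2],1))
E
python3 w.py w1
```

```text
time_s: 2.15
tcp_pos: [0.6524, 0.0262, 0.2102]
tool_rot: [180.0, -0.0, 163.0]
ft_force: [0.7, 0.8, 0.1]
width: 0.0852
time_s: 2.55
tcp_pos: [0.6842, -0.0227, 0.1704]
tool_rot: [-180.0, -0.1, 162.9]
ft_force: [-0.9, -0.1, 0.2]
width: 0.0856
[ 0.68461654 -0.02141204  0.17137438] [ 1.79941212e+02 -3.29453069e-02  1.62989050e+02] 0.0852300217273573
blue [319. 236.] 1649 [ 0.6845 -0.0232] rect [ 0.6847 -0.0235] [0.032 0.031] 72.9
yellow [594.  61.] 11588 [0.6276 0.1839] rect [0.6266 0.1887] [0.101 0.064] 6.6
green [173. 269.] 1497 [ 0.6827 -0.1408] rect [ 0.6823 -0.1405] [0.02 0.05] 58.7
```

View pics/w1.png

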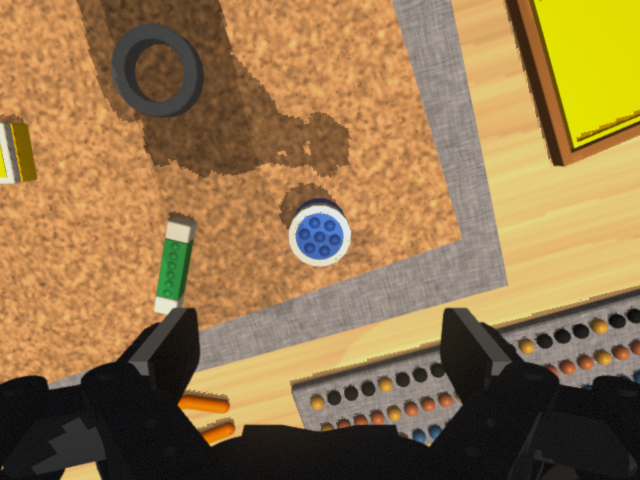

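The wrist view shows white-lidded jar at (319,236), which works out to (0.6847, -0.0235) and matches the earlier fixes. It is directly under the TCP, so I descend and grip.

```bash
python3 -m handwheel '[[[0,0,0,0,-0.002,-0.04,-1],[0,0,0,0,0,-0.04,-1],[0,0,0,0,0,-0.035,-1],[0,0,0,0,0,-0.025,-1],[0,0,0,0,0,-0.012,-1],[0,0,0,0,0,-0.003,-1],[0,0,0,0,0,0,1],[0,0,0,0,0,0,1],[0,0,0,0,0,0,1],[0,0,0,0,0,0,1]]]'
python3 -m handwheel '[[[0,0,0,0,0,0,1],[0,0,0,0,0,0,1]]]'
```

```text
time_s: 3.6
tcp_pos: [0.6863, -0.0247, 0.0186]
tool_rot: [179.9, 0.2, 162.9]
ft_force: [-0.3, 0.5, 6.1]
width: 0.042
time_s: 3.8
tcp_pos: [0.6863, -0.0247, 0.0186]
tool_rot: [179.9, 0.2, 162.9]
ft_force: [0.0, -0.0, 6.6]
width: 0.0419
```

```bash
python3 -m handwheel '[[[0,0,0,0,0,0.015,1],[0,0,0,0,0,0.03,1],[0,0,0,0,0,0.04,1],[0,0,0,0,0,0.04,1],[0,0,0,0,0,0,1],[0,0,0,0,0,0,1]]]'
python3 w.py w2; python3 -c "
from h import *
from bench import arm
c=arm.capture('side');cv2.imwrite('pics/s2.png',cv2.resize(c['img'][140:320,320:520,::-1],None,fx=3,fy=3))"
```

```text
time_s: 4.4
tcp_pos: [0.6852, -0.0247, 0.1433]
tool_rot: [179.9, 0.1, 162.9]
ft_force: [-1.6, -0.0, -2.2]
width: 0.0418
[ 0.68412191 -0.02443126  0.14142736] [ 1.79983151e+02 -3.84522633e-02  1.62938816e+02] 0.04210374825916402
blue [320. 342.] 7057 [ 0.7495 -0.0444] rect [ 0.7503 -0.0447] [0.066 0.066] 72.9
yellow [609.  61.] 7959 [0.6308 0.1731] rect [0.633  0.1772] [0.09  0.041] 6.7
green [162. 278.] 1814 [ 0.6826 -0.1406] rect [ 0.6821 -0.1402] [0.021 0.051] 58.6
```

View pics/w2.png

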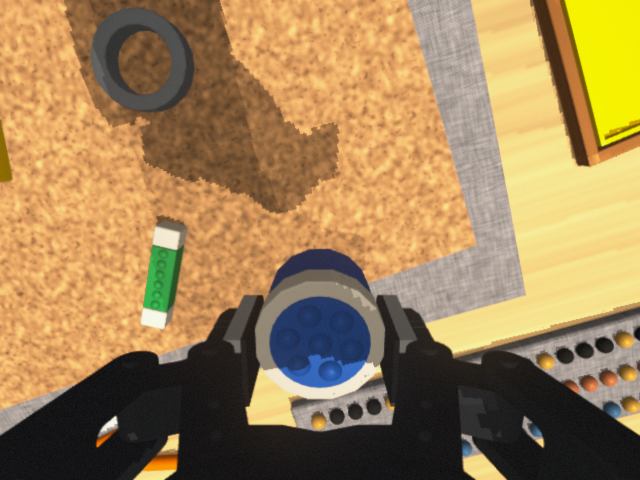

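View pics/s2.png

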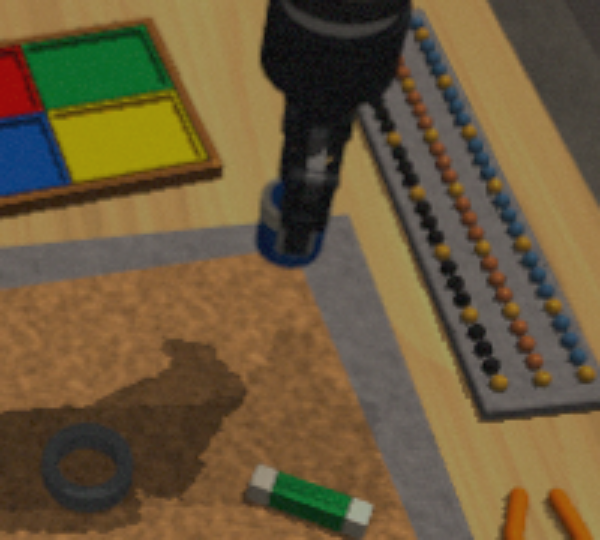

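The jar is held upright. Next is the blue well.

```bash
python3 -m handwheel '[[[0,0,0,-0.016,0.02,0,1],[0,0,0,-0.028,0.036,0,1],[0,0,0,-0.03,0.038,0,1],[0,0,0,-0.03,0.038,0,1],[0,0,0,-0.03,0.038,0,1],[0,0,0,-0.022,0.03,0,1],[0,0,0,-0.013,0.015,0,1],[0,0,0,0,0,-0.02,1],[0,0,0,0,0,-0.03,1],[0,0,0,0,0,-0.02,1]]]'
python3 -m handwheel '[[[0,0,0,0,0,-0.02,1],[0,0,0,0,0,-0.01,1],[0,0,0,0,0,-0.005,1],[0,0,0,0,0,0,1]]]'
```

```text
time_s: 5.5
tcp_pos: [0.5133, 0.1901, 0.0685]
tool_rot: [-179.8, -0.2, 163.0]
ft_force: [0.1, 0.4, -1.4]
width: 0.0421
time_s: 5.9
tcp_pos: [0.5152, 0.1901, 0.0357]
tool_rot: [-179.9, -0.1, 162.9]
ft_force: [-0.3, -0.2, -0.6]
width: 0.0419
```

```bash
python3 -m handwheel '[[[0,0,0,0,0,-0.004,1],[0,0,0,0,0,-0.003,1],[0,0,0,0,0,0,1]]]'
python3 -m handwheel '[[[0,0,0,0,0,-0.002,1],[0,0,0,0,0,0,1]]]'
```

```text
time_s: 6.2
tcp_pos: [0.5157, 0.1905, 0.0294]
tool_rot: [180.0, 0.0, 162.9]
ft_force: [-0.3, -0.3, -0.8]
width: 0.042
time_s: 6.4
tcp_pos: [0.5157, 0.1904, 0.0274]
tool_rot: [180.0, -0.0, 162.9]
ft_force: [-0.3, -0.3, -1.0]
width: 0.0418
```

```bash
python3 -m handwheel '[[[0,0,0,0,0,-0.0015,1],[0,0,0,0,0,0,1]]]'
python3 -m handwheel '[[[0,0,0,0,0,-0.0015,1],[0,0,0,0,0,0,1]]]'
```

```text
time_s: 6.6
tcp_pos: [0.5156, 0.1904, 0.0257]
tool_rot: [180.0, -0.0, 162.9]
ft_force: [0.8, 0.3, -0.8]
width: 0.0421
time_s: 6.8
tcp_pos: [0.5157, 0.1905, 0.0255]
tool_rot: [180.0, -0.0, 162.9]
ft_force: [-3.1, -1.2, 8.8]
width: 0.0417
```

Contact came at the expected height (0.0186 + 0.007), so I release.

```bash
python3 -m handwheel '[[[0,0,0,0,0,0,-0.4],[0,0,0,0,0,0,-0.4],[0,0,0,0,0,0,-0.4],[0,0,0,0,0,0.015,-0.4],[0,0,0,0,0,0.03,-0.4],[0,0,0,0,0,0.04,-1],[0,0,0,0,0,0.045,-1],[0,0,0,0,0,0.02,-1],[0,0,0,0,0,0,-1]]]'; python3 w.py w3
```

```text
time_s: 7.7
tcp_pos: [0.5184, 0.1912, 0.179]
tool_rot: [179.6, 0.3, 162.9]
ft_force: [-0.6, -0.5, 0.1]
width: 0.0855
[0.51677821 0.19081813 0.17662572] [1.79805536e+02 1.62647278e-01 1.62937783e+02] 0.0852624350393977
blue [319. 213.] 10783 [0.5059 0.1951] rect [0.511  0.1937] [0.096 0.074] 6.6
blue [316. 227.] 1657 [0.5156 0.1903] rect [0.5157 0.1902] [0.033 0.032] 9.6
red [421. 171.] 15619 [0.5006 0.2726] rect [0.5037 0.2726] [0.101 0.079] 6.6
yellow [369. 331.] 10796 [0.6135 0.2049] rect [0.6183 0.205 ] [0.103 0.08 ] 6.6
green [354.   8.] 1000 [0.3833 0.258 ] rect [0.3877 0.2643] [0.054 0.014] 73.2
green [ 24. 184.] 2147 [ 0.4244 -0.0124] rect [ 0.4239 -0.013 ] [0.049 0.028] 6.7
green [467. 284.] 9854 [0.6018 0.2908] rect [0.6136 0.2886] [0.107 0.083] 6.7
```

View pics/w3.png

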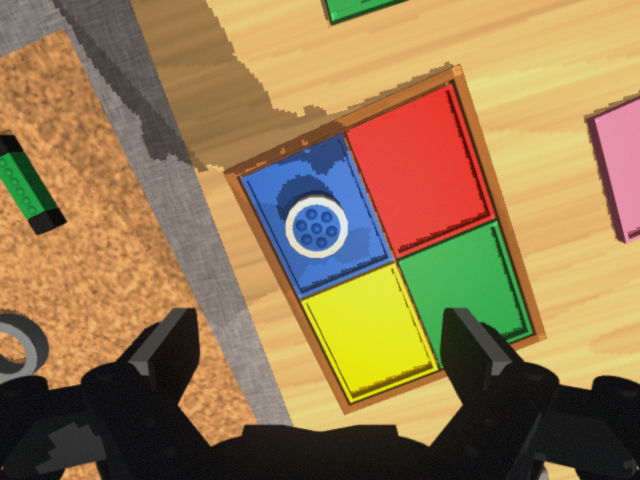

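The jar stands upright in blue at (316,227). Next the tube: turn -14° and shift (0.166, -0.332).

```bash
python3 -m handwheel '[[[0,0,0,0.01,-0.02,0,-1],[0,0,-0.05,0.02,-0.04,0,-1],[0,0,-0.05,0.022,-0.044,0,-1],[0,0,-0.05,0.022,-0.044,0,-1],[0,0,-0.05,0.022,-0.044,0,-1],[0,0,-0.048,0.022,-0.044,0,-1],[0,0,0,0.022,-0.044,0,-1],[0,0,0,0.016,-0.034,0,-1],[0,0,0,0.01,-0.018,0,-1],[0,0,0,0,0,0,-1]]]';python3 -m handwheel '[[[0,0,0,0,0,-0.04,-1],[0,0,0,0,0,0,-1],[0,0,0,0,0,0,-1]]]'; python3 w.py w4
```

```text
time_s: 8.75
tcp_pos: [0.6807, -0.1464, 0.1724]
tool_rot: [-179.8, -0.1, 148.4]
ft_force: [0.1, 0.1, 0.1]
width: 0.0853
time_s: 9.05
tcp_pos: [0.6804, -0.1395, 0.133]
tool_rot: [-180.0, -0.2, 148.8]
ft_force: [-0.8, -0.7, 0.3]
width: 0.0854
[ 0.68157078 -0.14021417  0.13462048] [ 1.79981865e+02 -4.99817583e-02  1.48816004e+02] 0.08513186997575502
green [318. 243.] 1788 [ 0.6818 -0.1418] rect [ 0.6825 -0.1422] [0.017 0.047] 59.3
```

View pics/w4.png

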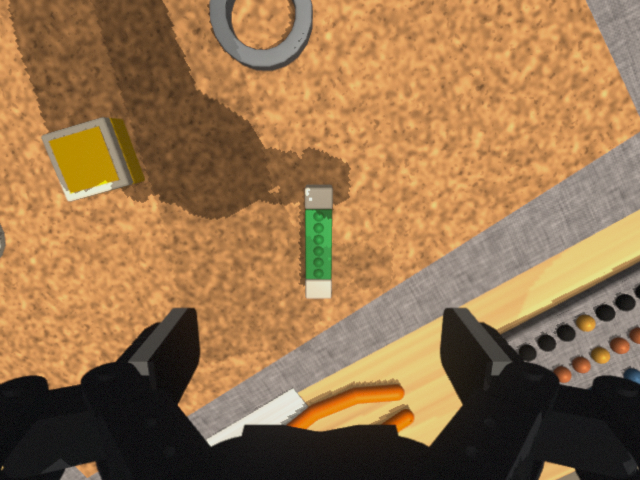

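Tube centred at (318,243), white caps, heading aligned to within 1°, and the finger landing spots are bare cork. Descend.

```bash
python3 -m handwheel '[[[0,0,0,0.001,-0.0015,-0.04,-1],[0,0,0,0,0,-0.04,-1],[0,0,0,0,0,-0.03,-1],[0,0,0,0,0,-0.013,-1],[0,0,0,0,0,-0.003,-1],[0,0,0,0,0,0,-1],[0,0,0,0,0,0,1],[0,0,0,0,0,0,1],[0,0,0,0,0,0,1],[0,0,0,0,0,0,1]]]'
python3 -m handwheel '[[[0,0,0,0,0,0,1],[0,0,0,0,0,0,1],[0,0,0,0,0,0,1]]]'
```

```text
time_s: 10.1
tcp_pos: [0.6831, -0.1431, 0.009]
tool_rot: [180.0, 0.0, 148.7]
ft_force: [0.4, -0.2, -0.5]
width: 0.0283
time_s: 10.4
tcp_pos: [0.6831, -0.1433, 0.009]
tool_rot: [180.0, 0.0, 148.7]
ft_force: [-1.0, 0.5, 3.4]
width: 0.0162
```

The grip is a bit high (tip at 9 mm), so I re-grip 5 mm lower.

```bash
python3 -m handwheel '[[[0,0,0,0,0,0,0],[0,0,0,0,0,0,0],[0,0,0,0,0,0,0],[0,0,0,0,0,-0.003,0],[0,0,0,0,0,-0.002,0],[0,0,0,0,0,0,0]]]'
python3 -m handwheel '[[[0,0,0,0,0,0,1],[0,0,0,0,0,0,1],[0,0,0,0,0,0,1],[0,0,0,0,0,0,1],[0,0,0,0,0,0,1],[0,0,0,0,0,0,1]]]'
```

```text
time_s: 11.0
tcp_pos: [0.6822, -0.1429, 0.0027]
tool_rot: [-180.0, -0.1, 148.7]
ft_force: [0.4, -0.8, 0.7]
width: 0.0424
time_s: 11.6
tcp_pos: [0.6829, -0.1432, 0.0036]
tool_rot: [180.0, 0.0, 148.7]
ft_force: [-0.4, 0.4, 2.5]
width: 0.0162
```

```bash
python3 -m handwheel '[[[0,0,0,0,0,0.015,1],[0,0,0,0,0,0.03,1],[0,0,0,0,0,0.04,1],[0,0,0,0,0,0.04,1],[0,0,0,0,0,0.02,1],[0,0,0,-0.003,0.02,0,1],[0,0,0.08,-0.006,0.036,0,1],[0,0,0.1,-0.007,0.044,0,1],[0,0,0.1,-0.007,0.046,0,1],[0,0,0.1,-0.007,0.046,0,1]]]'
python3 -m handwheel '[[[0,0,0.1,-0.007,0.046,0,1],[0,0,0.1,-0.007,0.046,0,1],[0,0,0.077,-0.007,0.046,0,1],[0,0,0,-0.007,0.046,0,1],[0,0,0,-0.007,0.035,0,1],[0,0,0,-0.004,0.0195,0,1],[0,0,0,0,0,0,1],[0,0,0,0,0,0,1]]]'; python3 w.py w5
```

```text
time_s: 12.6
tcp_pos: [0.6522, 0.0503, 0.1494]
tool_rot: [180.0, 0.0, 170.7]
ft_force: [0.6, -0.4, -0.2]
width: 0.0162
time_s: 13.4
tcp_pos: [0.6143, 0.2853, 0.1486]
tool_rot: [-179.9, 0.0, -173.7]
ft_force: [-0.2, -0.5, -0.8]
width: 0.0164
[0.61470718 0.28402501 0.14867163] [-1.79866872e+02  3.01683683e-02 -1.73819121e+02] 0.016179138636229603
blue [201.  84.] 14138 [0.5271 0.2064] rect [0.5254 0.2017] [0.084 0.075] 6.5
blue [169.  54.] 2886 [0.5128 0.188 ] rect [0.5131 0.188 ] [0.033 0.033] 0.2
red [325.  75.] 19901 [0.5136 0.2772] rect [0.516  0.2774] [0.086 0.077] 6.4
yellow [206. 230.] 15954 [0.6177 0.2086] rect [0.6218 0.208 ] [0.102 0.079] 6.5
green [325. 253.] 18098 [0.6281 0.2905] rect [0.6505 0.2933] [0.178 0.082] 6.5
```

View pics/w5.png

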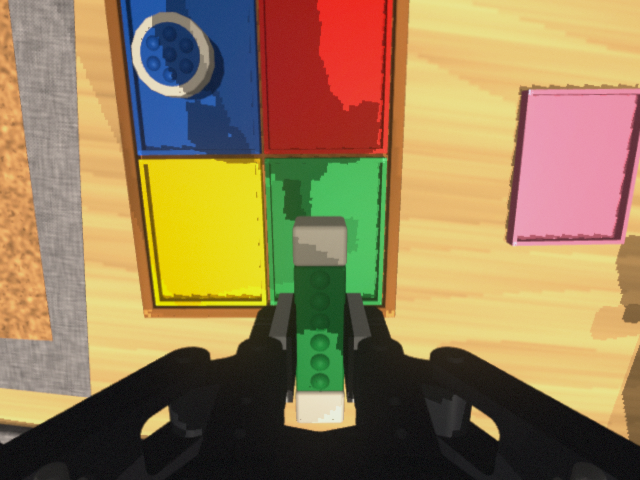

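The tube is held level and aligned with the green well. Descend.

```bash
python3 -m handwheel '[[[0,0,0,0,0.003,-0.04,1],[0,0,0,0,0,-0.04,1],[0,0,0,0,0,-0.03,1],[0,0,0,0,0,-0.018,1],[0,0,0,0,0,-0.006,1],[0,0,0,0,0,0,1]]]'
python3 -m handwheel '[[[0,0,0,0,0,-0.002,1],[0,0,0,0,0,0,1]]]'
```

```text
time_s: 14.05
tcp_pos: [0.6144, 0.2891, 0.0144]
tool_rot: [-180.0, 0.0, -173.7]
ft_force: [0.4, -0.3, 0.4]
width: 0.0164
time_s: 14.25
tcp_pos: [0.6149, 0.2908, 0.014]
tool_rot: [179.9, 0.2, -173.6]
ft_force: [-0.2, -0.3, -0.3]
width: 0.0168
```

```bash
python3 -m handwheel '[[[0,0,0,0,0,-0.0015,1],[0,0,0,0,0,0,1]]]'
python3 -m handwheel '[[[0,0,0,0,0,-0.001,1],[0,0,0,0,0,0,1]]]'
```

```text
time_s: 14.45
tcp_pos: [0.614, 0.2907, 0.0115]
tool_rot: [180.0, 0.0, -173.6]
ft_force: [-1.1, 0.3, -0.4]
width: 0.0163
time_s: 14.65
tcp_pos: [0.614, 0.2907, 0.0106]
tool_rot: [180.0, 0.0, -173.6]
ft_force: [-0.9, 0.8, 4.0]
width: 0.0163
```

```bash
python3 -m handwheel '[[[0,0,0,0,0,0,0.3],[0,0,0,0,0,0,0.3],[0,0,0,0,0,0,0.3],[0,0,0,0,0,0.015,0.3],[0,0,0,0,0,0.03,0],[0,0,0,0,0,0.04,-1],[0,0,0,0,0,0.045,-1],[0,0,0,0,0,0.03,-1],[0,0,0,0,0,0,-1]]]'; python3 w.py w6
```

```text
time_s: 15.55
tcp_pos: [0.6174, 0.2915, 0.1773]
tool_rot: [179.7, 0.6, -173.7]
ft_force: [-0.7, 0.1, -0.0]
width: 0.0858
[0.61567806 0.29098244 0.17412182] [ 179.83889448    0.37137723 -173.64368173] 0.08570116471508839
blue [200.  77.] 12410 [0.5255 0.2054] rect [0.5246 0.2013] [0.087 0.076] 6.6
blue [174.  53.] 2340 [0.513 0.188] rect [0.5133 0.188 ] [0.033 0.032] 2.1
red [315.  70.] 16980 [0.5125 0.2772] rect [0.5151 0.2777] [0.089 0.078] 6.5
yellow [206. 214.] 13567 [0.618  0.2083] rect [0.6221 0.2078] [0.102 0.079] 6.5
green [316. 215.] 13498 [0.6116 0.2886] rect [0.615  0.2892] [0.106 0.082] 6.6
```

View pics/w6.png

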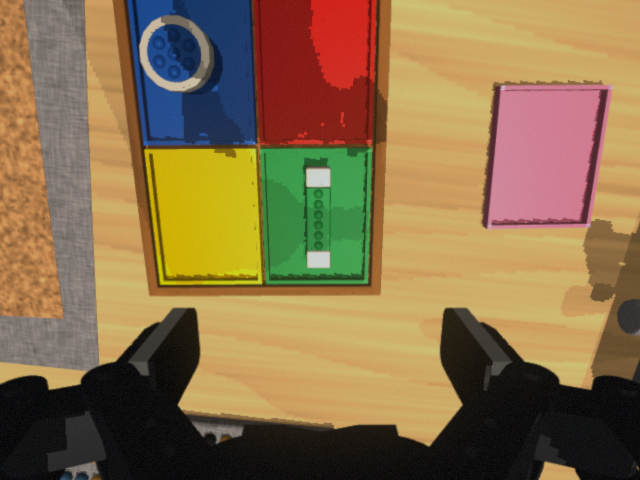

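Tube is flat in green at (318,218). Next is the box: turn -22.5° and shift (-0.0535, -0.5275).

```bash
python3 -m handwheel '[[[0,0,0,-0.002,-0.02,0,-1],[0,0,-0.05,-0.004,-0.04,0,-1],[0,0,-0.06,-0.005,-0.047,0,-1],[0,0,-0.06,-0.005,-0.047,0,-1],[0,0,-0.06,-0.005,-0.047,0,-1],[0,0,-0.06,-0.005,-0.047,0,-1],[0,0,-0.06,-0.005,-0.047,0,-1],[0,0,-0.043,-0.005,-0.047,0,-1],[0,0,0,-0.005,-0.047,0,-1],[0,0,0,-0.005,-0.047,0,-1]]]'
python3 -m handwheel '[[[0,0,0,-0.004,-0.044,0,-1],[0,0,0,-0.0025,-0.03,-0.01,-1],[0,0,0,-0.001,-0.0175,-0.03,-1],[0,0,0,0,0,0,-1],[0,0,0,0,0,0,-1]]]'; python3 w.py w7
```

```text
time_s: 16.6
tcp_pos: [0.5647, -0.1484, 0.1684]
tool_rot: [-180.0, -0.2, 163.8]
ft_force: [0.6, -0.4, 0.1]
width: 0.0856
time_s: 17.1
tcp_pos: [0.5581, -0.2371, 0.1284]
tool_rot: [180.0, -0.2, 163.8]
ft_force: [0.6, 1.1, -0.1]
width: 0.0854
[ 0.55948722 -0.23637053  0.12948133] [ 1.79957803e+02 -9.73697675e-02  1.63867921e+02] 0.0850487827783088
blue [393.  28.] 651 [ 0.4531 -0.1676] rect [ 0.453  -0.1661] [0.032 0.012] 44.2
blue [422.   8.] 841 [ 0.4478 -0.1509] rect [ 0.4487 -0.151 ] [0.029 0.009] 74.1
red [144. 289.] 2121 [ 0.5529 -0.3511] rect [ 0.5532 -0.3512] [0.035 0.035] 44.0
yellow [324. 249.] 2579 [ 0.5612 -0.235 ] rect [ 0.5612 -0.2351] [0.033 0.033] 73.8
```

View pics/w7.png

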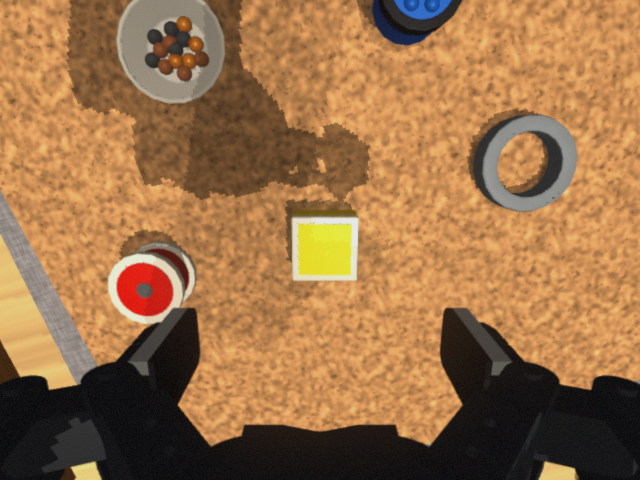

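Box at (324,249), square with the jaws; the spool is clear of the left finger by about 25 mm.

```bash
python3 -m handwheel '[[[0,0,0,0.0015,0.0005,-0.04,-1],[0,0,0,0,0,-0.04,-1],[0,0,0,0,0,-0.028,-1],[0,0,0,0,0,-0.012,-1],[0,0,0,0,0,-0.004,-1],[0,0,0,0,0,0,-1],[0,0,0,0,0,0,1],[0,0,0,0,0,0,1],[0,0,0,0,0,0,1],[0,0,0,0,0,0,1]]]'
python3 -m handwheel '[[[0,0,0,0,0,0,1],[0,0,0,0,0,0,1]]]'
```

```text
time_s: 18.15
tcp_pos: [0.5628, -0.2371, 0.0072]
tool_rot: [180.0, 0.2, 163.9]
ft_force: [-0.3, 0.8, 7.0]
width: 0.0409
time_s: 18.35
tcp_pos: [0.5628, -0.237, 0.0072]
tool_rot: [180.0, 0.1, 163.9]
ft_force: [-1.0, 0.3, 5.6]
width: 0.0402
```

```bash
python3 -m handwheel '[[[0,0,0,0,0,0.015,1],[0,0,0,0,0,0.03,1],[0,0,0,0,0,0.04,1],[0,0,0,0,0,0.04,1],[0,0,0,0,0,0.015,1],[0,0,0.05,0.003,0.02,0,1],[0,0,0.06,0.006,0.04,0,1],[0,0,0.06,0.006,0.046,0,1],[0,0,0.06,0.006,0.046,0,1],[0,0,0.06,0.006,0.046,0,1]]]'
python3 -m handwheel '[[[0,0,0.06,0.006,0.046,0,1],[0,0,0.04,0.006,0.046,0,1],[0,0,0,0.006,0.046,0,1],[0,0,0,0.006,0.046,0,1],[0,0,0,0.005,0.035,0,1],[0,0,0,0.004,0.02,0,1],[0,0,0,0,0,0,1],[0,0,0,0,0,0,1]]]'; python3 w.py w8
```

```text
time_s: 19.35
tcp_pos: [0.5869, -0.0346, 0.1438]
tool_rot: [179.9, -0.2, -179.2]
ft_force: [1.2, 1.1, -1.3]
width: 0.0407
time_s: 20.15
tcp_pos: [0.6208, 0.1991, 0.1447]
tool_rot: [-179.9, -0.1, -173.8]
ft_force: [-0.3, 0.3, -0.6]
width: 0.0406
[0.62118304 0.19777715 0.14506853] [-1.79879853e+02 -1.05088862e-01 -1.73916451e+02] 0.04062179346724099
blue [328.  85.] 14983 [0.5266 0.1932] rect [0.5254 0.1928] [0.085 0.073] 6.4
blue [326.  58.] 2994 [0.5126 0.1907] rect [0.5128 0.1907] [0.033 0.033] 6.2
red [459.  78.] 20756 [0.5131 0.27  ] rect [0.5156 0.2711] [0.089 0.079] 6.7
yellow [336. 219.] 8601 [0.6063 0.208 ] rect [0.6152 0.2036] [0.089 0.079] 6.6
yellow [321. 360.] 3541 [0.7105 0.2094] rect [0.7079 0.2083] [0.036 0.069] 6.3
green [449. 235.] 16042 [0.6107 0.2876] rect [0.6148 0.2881] [0.106 0.083] 6.6
```

View pics/w8.png

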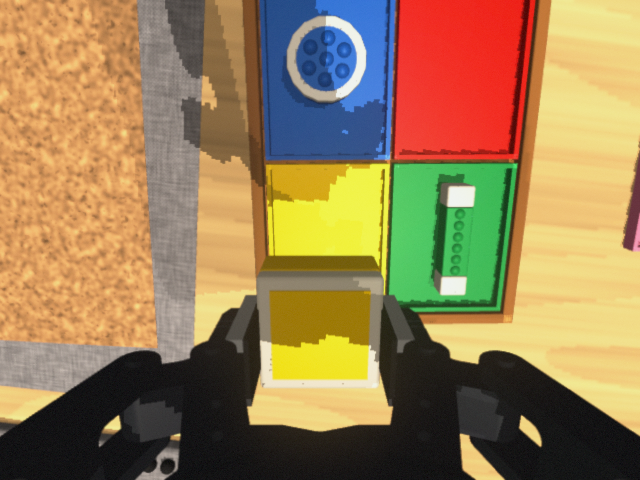

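```bash
python3 -m handwheel '[[[0,0,0,0.001,0.002,-0.04,1],[0,0,0,0,0,-0.04,1],[0,0,0,0,0,-0.03,1],[0,0,0,0,0,-0.012,1],[0,0,0,0,0,-0.004,1],[0,0,0,0,0,0,1],[0,0,0,0,0,0,1]]]'
python3 -m handwheel '[[[0,0,0,0,0,-0.0015,1],[0,0,0,0,0,0,1]]]'
```

```text
time_s: 20.9
tcp_pos: [0.6243, 0.2023, 0.0218]
tool_rot: [180.0, 0.2, -173.8]
ft_force: [0.7, -0.2, -0.4]
width: 0.0405
time_s: 21.1
tcp_pos: [0.6233, 0.2027, 0.0194]
tool_rot: [180.0, 0.1, -173.8]
ft_force: [-0.5, -0.1, -0.2]
width: 0.0406
```

```bash
python3 -m handwheel '[[[0,0,0,0,0,-0.0025,1],[0,0,0,0,0,-0.001,1],[0,0,0,0,0,0,1]]]'
python3 -m handwheel '[[[0,0,0,0,0,-0.0015,1],[0,0,0,0,0,0,1]]]'
```

```text
time_s: 21.4
tcp_pos: [0.6224, 0.2025, 0.0146]
tool_rot: [-180.0, -0.0, -173.8]
ft_force: [-0.2, 0.1, -1.0]
width: 0.0407
time_s: 21.6
tcp_pos: [0.6227, 0.2025, 0.0142]
tool_rot: [180.0, -0.0, -173.8]
ft_force: [-1.9, -0.3, 4.9]
width: 0.0406
```

```bash
python3 -m handwheel '[[[0,0,0,0,0,0,-0.15],[0,0,0,0,0,0,-0.15],[0,0,0,0,0,0,-0.15],[0,0,0,0,0,0.015,-0.15],[0,0,0,0,0,0.03,-0.2],[0,0,0,0,0,0.04,-1],[0,0,0,0,0,0.045,-1],[0,0,0,0,0,0.03,-1],[0,0,0,0,0,0,-1]]]'; python3 w.py w9
```

```text
time_s: 22.5
tcp_pos: [0.6265, 0.203, 0.1804]
tool_rot: [179.8, 0.7, -173.8]
ft_force: [0.8, 0.1, 0.9]
width: 0.0856
[0.62469662 0.20271588 0.17741422] [ 179.88255793    0.37619076 -173.81478225] 0.08578216235359354
blue [321.  76.] 12360 [0.5256 0.1934] rect [0.5248 0.193 ] [0.087 0.074] 6.5
blue [319.  54.] 2296 [0.5127 0.1906] rect [0.513  0.1904] [0.032 0.032] 6.2
red [439.  71.] 16516 [0.5123 0.2711] rect [0.5147 0.2723] [0.09  0.078] 6.7
yellow [322. 214.] 9572 [0.6187 0.2043] rect [0.6224 0.2044] [0.102 0.079] 6.6
yellow [319. 219.] 1901 [0.6225 0.2023] rect [0.6227 0.2023] [0.032 0.033] 6.2
green [430. 214.] 13199 [0.6118 0.2876] rect [0.6149 0.2883] [0.106 0.083] 6.6
```

View pics/w9.png

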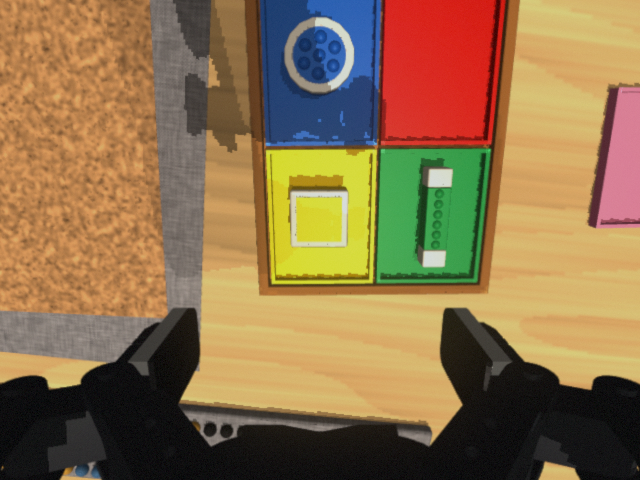

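Box flat in yellow at (319,219). Now the spool; I'll check the joints as I go.

```bash
python3 -c "
from bench import arm;print(arm.sense()['joints'].round(1))"
python3 -m handwheel '[[[0,0,0,-0.003,-0.02,0,-1],[0,0,0,-0.005,-0.04,0,-1],[0,0,0,-0.006,-0.047,0,-1],[0,0,0,-0.006,-0.047,0,-1],[0,0,0,-0.006,-0.047,0,-1],[0,0,0,-0.006,-0.047,0,-1],[0,0,0,-0.006,-0.047,0,-1],[0,0,0,-0.006,-0.047,0,-1],[0,0,0,-0.006,-0.047,0,-1],[0,0,0,-0.006,-0.047,0,-1]]]'; python3 -c "
from bench import arm;print(arm.sense()['joints'].round(1))"
```

```text
[-37.4  27.1  21.8  91.3 -11.   63.3  83.3]
time_s: 23.55
tcp_pos: [0.5636, -0.2363, 0.1718]
tool_rot: [179.9, -0.2, -173.9]
ft_force: [1.1, -0.1, 0.0]
width: 0.0855
[ -3.1  24.2  28.9  97.9 -13.   61.4 126. ]
```

```bash
python3 -m handwheel '[[[0,0,-0.08,-0.005,-0.045,0,-1],[0,0,-0.1,-0.005,-0.04,-0.01,-1],[0,0,-0.1,-0.0035,-0.023,-0.03,-1],[0,0,-0.07,-0.001,-0.01,0,-1],[0,0,0,0,0,0,-1],[0,0,0,0,0,0,-1]]]'; python3 w.py w10
```

```text
time_s: 24.15
tcp_pos: [0.5509, -0.3516, 0.1326]
tool_rot: [180.0, -0.1, 166.2]
ft_force: [0.7, 0.7, -0.7]
width: 0.0855
[ 0.55184569 -0.35092807  0.13311794] [ 1.79949002e+02 -3.82088057e-02  1.66240705e+02] 0.08533314389489412
blue [600.   6.] 602 [ 0.4569 -0.1778] rect [ 0.4579 -0.1772] [0.03  0.007] 77.2
red [322. 249.] 2231 [ 0.5528 -0.3508] rect [ 0.5531 -0.3507] [0.035 0.034] 76.2
```

View pics/w10.png

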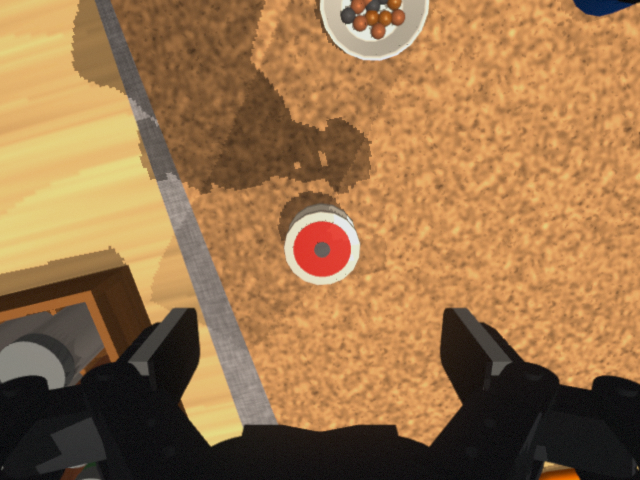

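```bash
python3 -m handwheel '[[[0,0,0,0.001,0,-0.04,-1],[0,0,0,0,0,-0.04,-1],[0,0,0,0,0,-0.028,-1],[0,0,0,0,0,-0.012,-1],[0,0,0,0,0,-0.004,-1],[0,0,0,0,0,0,-1],[0,0,0,0,0,0,1],[0,0,0,0,0,0,1],[0,0,0,0,0,0,1],[0,0,0,0,0,0,1]]]'
python3 -m handwheel '[[[0,0,0,0,0,0,1],[0,0,0,0,0,0,1]]]'
```

```text
time_s: 25.2
tcp_pos: [0.5541, -0.3522, 0.0112]
tool_rot: [-180.0, 0.1, 166.2]
ft_force: [0.1, 1.2, 5.8]
width: 0.0453
time_s: 25.4
tcp_pos: [0.5542, -0.3522, 0.0112]
tool_rot: [-180.0, 0.1, 166.2]
ft_force: [-0.2, 0.6, 6.2]
width: 0.0455
```

```bash
python3 -m handwheel '[[[0,0,0,0,0,0.015,1],[0,0,0,0,0,0.03,1],[0,0,0,0,0,0.04,1],[0,0,0,0,0,0.04,1],[0,0,0,0,0,0.02,1],[0,0,0,-0.002,0.02,0,1],[0,0,0,-0.003,0.04,0,1],[0,0,0,-0.0035,0.046,0,1],[0,0,0,-0.0035,0.046,0,1],[0,0,0,-0.0035,0.046,0,1]]]'
python3 -m handwheel '[[[0,0,0,-0.0035,0.046,0,1],[0,0,0,-0.0035,0.046,0,1],[0,0,0,-0.0035,0.046,0,1],[0,0,0,-0.0035,0.046,0,1],[0,0,0,-0.0035,0.046,0,1],[0,0,0,-0.0035,0.046,0,1],[0,0,0,-0.0035,0.046,0,1],[0,0,0,-0.0035,0.046,0,1],[0,0,0,-0.003,0.038,0,1],[0,0,0,-0.002,0.02,0,1]]]'
python3 -m handwheel '[[[0,0,0,0,0,0,1],[0,0,0,0,0,0,1]]]'; python3 w.py w11
```

```text
time_s: 26.4
tcp_pos: [0.5374, -0.1521, 0.1554]
tool_rot: [180.0, 0.1, 166.1]
ft_force: [0.6, 0.9, -1.1]
width: 0.045
time_s: 27.4
tcp_pos: [0.5037, 0.2772, 0.1553]
tool_rot: [179.8, 0.0, 166.4]
ft_force: [-0.3, 0.4, -0.5]
width: 0.0452
time_s: 27.6
tcp_pos: [0.5049, 0.2717, 0.155]
tool_rot: [-180.0, 0.0, 166.2]
ft_force: [0.3, 0.4, -0.6]
width: 0.045
[0.50512837 0.27063436 0.15487186] [-1.79966005e+02  4.54291017e-02  1.66048762e+02] 0.04538078577953037
blue [214. 237.] 7861 [0.486  0.2053] rect [0.4991 0.2009] [0.076 0.075] 6.6
blue [203. 285.] 1761 [0.5163 0.1879] rect [0.5167 0.1878] [0.033 0.032] 76.2
blue [196. 324.] 539 [0.5422 0.1745] rect [0.542  0.1707] [0.026 0.024] 55.9
red [327. 210.] 12392 [0.4884 0.2808] rect [0.5026 0.2773] [0.1   0.077] 6.6
red [330. 266.] 255 [0.5263 0.2734] rect [0.5278 0.2754] [0.039 0.008] 62.9
red [320. 338.] 7549 [0.5787 0.2533] rect [0.5801 0.253 ] [0.078 0.078] 26.6
yellow [268. 404.] 1446 [0.6273 0.1997] rect [0.6266 0.1995] [0.034 0.034] 7.7
yellow [317. 415.] 1054 [0.646  0.2344] rect [0.6443 0.2306] [0.052 0.027] 76.2
green [299.  25.] 9199 [0.3724 0.291 ] rect [0.3799 0.297 ] [0.123 0.041] 76.1
green [398. 293.] 398 [0.5642 0.3167] rect [0.5686 0.3142] [0.024 0.021] 6.5
green [367. 402.] 1656 [0.6515 0.2748] rect [0.6467 0.2749] [0.046 0.045] 5.2
```

View pics/w11.png

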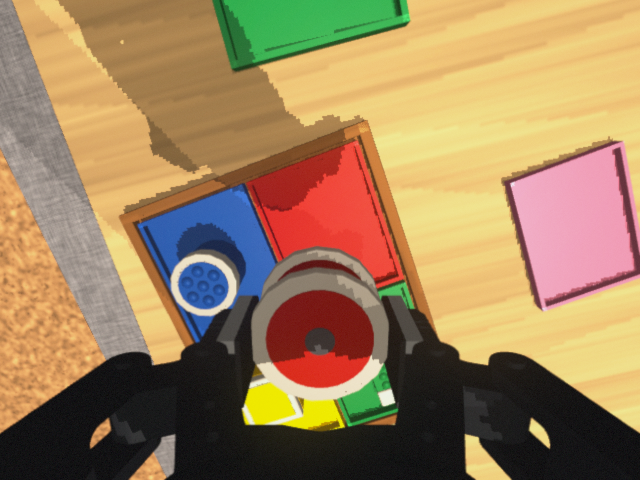

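```bash
python3 -m handwheel '[[[0,0,0,0.001,0.001,-0.04,1],[0,0,0,0,0,-0.04,1],[0,0,0,0,0,-0.03,1],[0,0,0,0,0,-0.015,1],[0,0,0,0,0,-0.006,1],[0,0,0,0,0,0,1],[0,0,0,0,0,0,1]]]'
python3 -m handwheel '[[[0,0,0,0,0,-0.0015,1],[0,0,0,0,0,0,1]]]'
```

```text
time_s: 28.35
tcp_pos: [0.5071, 0.2736, 0.0249]
tool_rot: [179.9, 0.1, 166.1]
ft_force: [-0.4, -0.9, -1.0]
width: 0.0453
time_s: 28.55
tcp_pos: [0.5063, 0.2739, 0.0228]
tool_rot: [179.9, 0.1, 166.2]
ft_force: [0.1, 0.5, -0.7]
width: 0.045
```

```bash
python3 -m handwheel '[[[0,0,0,0,0,-0.002,1],[0,0,0,0,0,-0.001,1],[0,0,0,0,0,0,1]]]'
python3 -m handwheel '[[[0,0,0,0,0,-0.0015,1],[0,0,0,0,0,0,1]]]'
```

```text
time_s: 28.85
tcp_pos: [0.5055, 0.2734, 0.0187]
tool_rot: [-180.0, -0.0, 166.2]
ft_force: [-0.2, 0.0, -1.4]
width: 0.0454
time_s: 29.05
tcp_pos: [0.5057, 0.2735, 0.0182]
tool_rot: [180.0, -0.0, 166.2]
ft_force: [-2.6, -1.0, 6.4]
width: 0.0451
```

```bash
python3 -m handwheel '[[[0,0,0,0,0,0,-0.4],[0,0,0,0,0,0,-0.4],[0,0,0,0,0,0,-0.4],[0,0,0,0,0,0.015,-0.4],[0,0,0,0,0,0.03,-0.4],[0,0,0,0,0,0.04,-1],[0,0,0,0,0,0.045,-1],[0,0,0,0,0,0.045,-1],[0,0,0,0,0,0,-1],[0,0,0,0,0,0,-1]]]'
python3 -m handwheel '[[[0,0,0,-0.005,-0.04,0,-1],[0,0,0,-0.005,-0.045,0,-1],[0,0,0,-0.005,-0.045,0,-1],[0,0,0,-0.005,-0.045,0,-1],[0,0,0,-0.005,-0.04,0,-1],[0,0,0,0,0,0,-1],[0,0,0,0,0,0,-1]]]'
python3 - <<'E'
from h import *
from bench import arm
for n in("top","side"):
    c=arm.capture(n);pickle.dump(c,open(n+"F.pkl","wb"))
    cv2.imwrite(f"pics/{n}F.png",c["img"][...,::-1])
    for col,z in(("blue",.049),("red",.039),("yellow",.033),("green",.023),("white",.03)):
        for ce,a,p in blobs(c,col,60): print(n,col,ce.round(),a,p2w(c,[ce],z)[0,:2].round(4))
E
```

```text
time_s: 30.05
tcp_pos: [0.5064, 0.2738, 0.1944]
tool_rot: [179.8, 0.1, 166.1]
ft_force: [-0.6, 0.5, -0.5]
width: 0.0853
time_s: 30.75
tcp_pos: [0.4796, 0.0576, 0.1913]
tool_rot: [-180.0, -0.1, 166.0]
ft_force: [0.6, 0.7, -0.2]
width: 0.0854
top blue [241. 241.] 946 [0.5093 0.1903]
top blue [242. 240.] 132 [0.5135 0.1876]
top blue [387. 272.] 169 [ 0.4362 -0.1499]
top blue [391. 312.] 181 [ 0.3421 -0.1568]
top blue [402. 320.] 184 [ 0.3242 -0.182 ]
top red [208. 244.] 1095 [0.5034 0.2683]
top red [207. 244.] 140 [0.504  0.2706]
top yellow [238. 196.] 678 [0.622 0.201]
top yellow [238. 196.] 163 [0.6207 0.1994]
top green [204. 200.] 1348 [0.6125 0.2842]
top green [331. 275.] 87 [ 0.4304 -0.0208]
top green [197. 328.] 3248 [0.3085 0.294 ]
top white [463. 130.] 812 [ 0.7833 -0.3483]
top white [241. 238.] 62 [0.5202 0.193 ]
top white [207. 244.] 84 [0.5062 0.2725]
top white [ 70. 347.] 62 [0.2699 0.5788]
side blue [112.   8.] 207 [-0.0752  1.1461]
side blue [68. 60.] 240 [-0.1529  0.8092]
side blue [315. 181.] 95 [0.5147 0.1906]
side blue [317. 195.] 872 [0.5144 0.1456]
side blue [294. 314.] 246 [ 0.4374 -0.1528]
side blue [296. 330.] 134 [ 0.4373 -0.1856]
side blue [239. 343.] 684 [ 0.3382 -0.1999]
side red [324. 168.] 253 [0.5416 0.2462]
side yellow [360. 179.] 129 [0.6217 0.2014]
side yellow [362. 187.] 426 [0.6198 0.1735]
side green [352. 163.] 697 [0.6139 0.2732]
side green [227. 171.] 1913 [0.3114 0.2819]
side green [285. 266.] 138 [ 0.4283 -0.0228]
side white [360.  14.] 1844 [0.7657 1.0285]
side white [52. 92.] 616 [-0.1769  0.6729]
side white [24. 91.] 124 [-0.2527  0.6881]
side white [208. 100.] 218 [0.2598 0.5785]
side white [ 29. 105.] 113 [-0.2212  0.6146]
side white [525. 417.] 2125 [ 0.7822 -0.3737]
side white [286. 393.] 393 [ 0.4113 -0.2901]
```

View pics/topF.png

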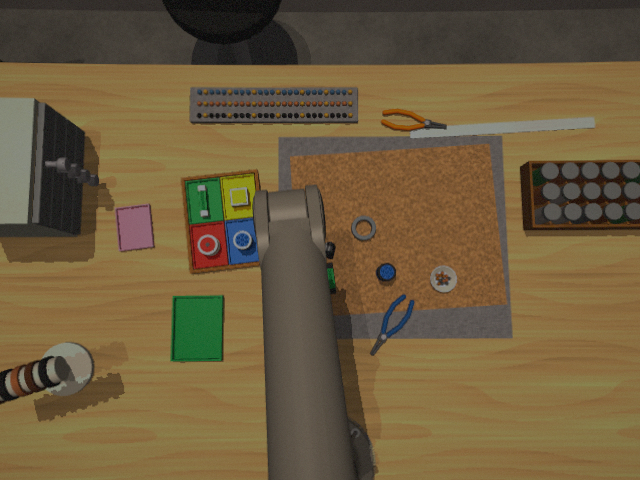

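View pics/sideF.png

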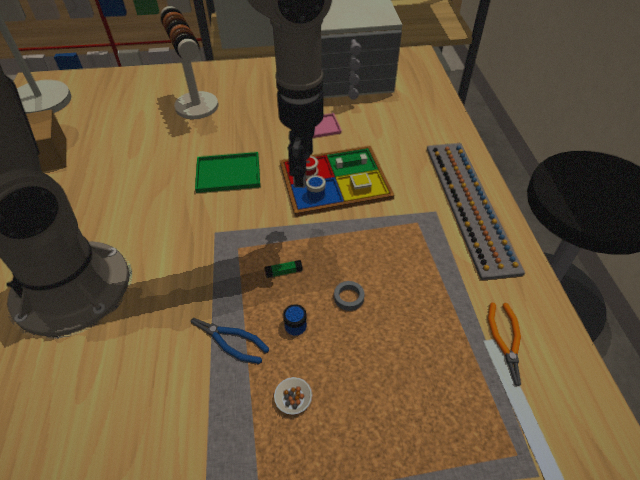

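All four items are in their colour wells: in the top view, spool (207,244), jar (242,240), box (238,196) and tube (204,200). The black-capped jar is still at (387,272) in the top view and (294,314) in the side view. The black-capped tube is still at (284,268) in the side view. The arm is clear, so I hand in.

```bash
python3 -c "
from bench import arm;print(arm.close_job())"
```

```text
the job is handed in; nothing more can be done
None
```

I put the white-capped jar, tube, spool and box into the blue, green, red and yellow compartments of the tray. The job was handed in at about 31 s of the 96 s allowed, with no verdict reported.

- **Placement:** each item was lowered until it touched the compartment floor at the expected height, with under 10 N of contact, then released. From the last pictures, each is within about 5 mm of its compartment centre and resting flat.
- **Look-alikes:** the robot never touched the black-capped jar and tube. The final views show the jar within about 2 mm of its start position. The tube was partly hidden by the arm, but its visible end lines up with the first pictures.
- **Corrections:** the first grip on the tube was too high, so I redid it 5 mm lower before lifting. The camera views differed from each other by about 2–5 mm, well inside the 35 mm allowed.
- **Not checked:** I did not take a close wrist picture of the spool after releasing it, so its pose rests on the top and side views.

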